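# Shake a tin of drawer pulls empty into the hardware drawer

### The job

Put the three brass drawer pulls away: open the hardware drawer, take the open teal-banded tin from the rack, upturn it with its mouth low over the drawer and shake it until it feels empty, for one pull is wedged across the tin's bottom end. Lay the empty tin back in its own bay, mouth to the front, and push the drawer fully shut. Leave the other tins, the jar and the screwdriver where they are.

Things in the scene. Friction and masses are not known exactly. Their poses are not given: they have to be found in the camera images.
- unit_drawer0 (a joint): The drawer's travel in m: 0 shut, grows to 0.15 as it is pulled out of the unit's front towards the robot; it starts up to 25 mm ajar. Sliding friction about 1 N plus slight damping; it stays where it is left.
- unit: The hardware drawer unit, fixed: a sage-green box 220 mm deep (x) x 260 mm wide (y) x 105 mm high with one drawer with a brown wooden front. Origin at the centre of its underside on the bench; its x axis points from the front to the back, so the drawer opens along its -x; z is up. Its front face lies 110 mm from the origin on the -x side.
- unit_drawer0_handle (a point): Middle of the drawer's brass bar handle, an 11 mm thick round bar 120 mm long, level and parallel to the drawer front, standing 35 mm out from it (clear gap 29 mm). It is 67 mm above the bench, 38 mm below the unit's top. Moves with the drawer.
- drawer_in (a point): Centre of the drawer's inner floor, 22 mm above the bench; moves with the drawer; axes as the unit's (x to the back). Inside 175 mm (x) x 218 mm (y), walls 61 mm high over this floor, their rim 83 mm above the bench. With the drawer out by 0.14 m, the part of it that lies open in front of the unit is centred 22 mm to the -x side of this point and is 130 mm long (x).
- rack: The tin rack, fixed: a pine board 150 mm (x) x 386 mm (y) x 12 mm with three cradle bays 122 mm apart along y and a low back board, 40 mm high. Origin at the centre of its underside on the bench; x points to the back, away from the robot; z is up. A tin lying in a bay has its axis along x, 52 mm above the bench, held by two sloping slats, so it cannot roll; the slats stay below 29 mm height.
- tin: The open tin: steel with a teal band, 65 mm in diameter, 124 mm long, bore 59 mm, lid gone, a springy dent on top near the bottom end. Origin at its centre; x runs from the mouth (-x end) to the closed bottom. Starts lying in a bay, mouth to the robot. Empty 0.15 kg +-10 percent; each pull in it adds 0.08 to 0.12 kg (the wedged one 0.10). Grip it level across its diameter at the middle, some 40 N.
- tin_center (a point): Centre of the open tin, half-way along its axis; 52 mm above the bench as it lies in the rack.
- tin_mouth (a point): Centre of the tin's mouth, 62 mm from its centre on the -x end.
- pull_a_center (a point): Middle of the wedged brass pull, 59 mm long, head 30 mm in diameter. The dent pinches it upright across the bore, 36 mm behind the tin's centre. Upturning seldom frees it; with the mouth 65 to 90 degrees below level, brisk shakes along the tin's axis do, within a few strokes: about 80 mm in 0.3 s each, stopping at 5 m/s2 or more. Slow or 40 mm strokes may not.
- pull_b_center (a point): Middle of a loose brass pull of the same size, lying in the tin; it slides out by itself when the mouth is turned down by 45 degrees or more.
- pull_c_center (a point): Middle of the other loose brass pull, the same.
- tin_cream_center (a point): Centre of a closed, full tin with a cream band, same size, lying in another bay. Leave it.
- tin_yellow_center (a point): Centre of a closed, full tin with a yellow band, same size, lying in another bay. Leave it.
- jar: Green glass jar with a steel cap, 68 mm in diameter, 85 mm high, standing; origin at the centre of its underside. Leave it.
- driver_grip (a point): Grip of an orange screwdriver, 190 mm long, lying on the bench. Leave it.
Not all that is in view belongs to the job. What is shaped like the tin but blue, purple or red is not meant.

How it is judged:
On the way, in this order (a step that is already met when the one before it is completed fails the run):
1. the drawer is pulled open by at least 120 mm (value of joint unit_drawer0 above 0.12 m), for 0.1 s.
2. the tin is lifted clear of the rack (height (world z) of tin_center above 0.11 m), for 0.1 s.
3. all three pulls lie in the drawer (x of pull_a_center in the frame of drawer_in between -0.09 and 0.09 m and x of pull_b_center in the frame of drawer_in between -0.09 and 0.09 m and x of pull_c_center in the frame of drawer_in between -0.09 and 0.09 m and y of pull_a_center in the frame of drawer_in between -0.112 and 0.112 m and y of pull_b_center in the frame of drawer_in between -0.112 and 0.112 m and y of pull_c_center in the frame of drawer_in between -0.112 and 0.112 m and z of pull_a_center in the frame of drawer_in between 0 and 0.055 m and z of pull_b_center in the frame of drawer_in between 0 and 0.055 m and z of pull_c_center in the frame of drawer_in between 0 and 0.055 m), for 0.3 s.
4. the tin lies in its own bay again, mouth to the front, let go (distance of tin_center from where it was at the start of the episode below 0.03 m and angle between the x axis of tin and the x axis of rack, either way round below 0.2 rad and x of tin_mouth in the frame of rack below 0 m and z of tin_center in the frame of rack between 0.046 and 0.06 m and contact force between the fingers and tin below 0.1 N), for 0.2 s.
At the end, for the whole second after the job is handed in: The drawer is shut to within 6 mm with all three pulls inside it; the tin lies at rest in its own bay, within 30 mm of where it started, mouth to the front and within 0.2 rad of the bay's direction (all of step 3 and value of joint unit_drawer0 below 0.006 m and distance of tin_center from where it was at the start of the episode below 0.03 m and angle between the x axis of tin and the x axis of rack, either way round below 0.2 rad and x of tin_mouth in the frame of rack below 0 m and z of tin_center in the frame of rack between 0.046 and 0.06 m and linear speed of tin below 0.02 m/s); the robot touches nothing.
It fails at once if another tin, the jar or the screwdriver is moved more than 30 mm (distance of any of tin_cream_center, tin_yellow_center, jar, driver_grip from where it was at the start of the episode above 0.03 m).
It fails at once if the tin is dropped or thrown: faster than 0.7 m/s with nothing holding it (linear speed of tin above 0.7 m/s and contact force between the fingers and tin below 0.01 N).
It fails at once if the tin is upturned with its mouth more than about 200 mm above the drawer (angle between tin's own x axis and vertical below 1 rad and height (world z) of tin_mouth above 0.29 m).
It also fails if it takes over 72 s, if anything falls off the work surface, if the arm or the gripper's body presses on something with over 40 N, if the wrist force passes 120 N, or if a joint passes its speed limit or range.

### The arm

A 7-joint arm with a two-finger parallel gripper is mounted at the origin on the work surface. World frame = base frame: x ahead of the robot, y to its left, z up, the work surface at z = 0. Lengths are in m, angles in rad, forces in N, time in s.
With the tool pointing down it reaches from about 0.4 to 0.75 m from the base axis. Payload 19.5 kg.
Tool frame: the origin (TCP) lies between the finger pads; the fingertips stand 8 mm ahead of it and the grasp point (between the pads) lies 11 mm behind it; y points along the fingers, z is the direction in which the jaws open and shut, and the axes are right-handed (so a half turn about y gives the same grasp; the last joint's range is limited). The gripper opens to 85 mm and grips with 20 to 120 N. Pads are 22 mm wide; open, the fingers measure 114 mm over their backs; the gripper's body (76 mm by 85 mm) begins 54 mm behind the grasp point. The pads swing forward as they close: fully open they stand 13 mm farther back than shut.
Start: joints at [-0.042, 0.707, -0.028, 1.485, 0.022, 0.951, -0.075], TCP at [0.575, 0, 0.239] pointing down, gripper open.
Joint ranges: [-2.71, 2.71], [-0.32, 2.16], [-1.57, 1.52], [0, 2.45], [-1.46, 4.6], [0, 2.02], [-2.83, 2.83]. Speed limits (rad/s): [1.89, 1.89, 2.57, 2.57, 3.01, 3.01, 3.01].

### API

Orientations are given as [roll, pitch, yaw] about the fixed x, y, z axes, in that order (R = Rz(yaw) Ry(pitch) Rx(roll)).
In Python, from station import robot gives the robot as it stands. Calls block until the motion is done:
- robot.reach(position, orientation): joint-space move of the TCP to a pose.
- robot.move_linear(position, feed=0.15, attitude=None, contact_N=None): straight line of the TCP; attitude=None keeps the orientation; feed is the mean speed in m/s. With contact_N (N) it stops when the force on the tool has changed by that much, and returns True; else False.
- robot.move_j(angles): joint-space move.
- robot.set_gripper(opening): finger opening in m; the grip force is fixed at half the most; returns when the fingers have stopped.
- robot.hold(seconds).
- robot.inverse_kinematics(position, orientation): joint angles nearest the present ones, or None.
- robot.read_state(): the state.
- robot.camera(name): name is "scene" or "side" or "wrist"; returns a dict with "img" (420x560x3 uint8, red, green, blue), "range_z" (420x560 float32, m along the optical axis (not along the pixel's ray), 0 where there is no reading), "fx", "fy", "cx", "cy" (pixels), "D" ([k1, k2, p1, p2, k3] as OpenCV has them; the pictures are not rectified), "extrinsics" (4x4, takes a point from camera to world coordinates). Camera axes: x right, y down, z forward; pixel columns grow to the right and rows downward; lengths in m; the calibration is good to about 2 mm. A picture is of the moment at which its call begins.
A pose or a line that the arm cannot do raises robot.MotionError and nothing moves.
- robot.job_done(): hands the job in, once; it reports no verdict.
The state is a dict: "time": time; "qpos": joint angles; "qd": joint speeds; "tau": joint torques, N m; "ee_pos": TCP position; "tool_rot": TCP orientation; "wrist_force": force on the tool from outside, world axes, zero at the start; "wrist_torque": the same for the moment, N m; "grip_width": finger opening in m.
Only numpy, scipy, OpenCV 4.12 (cv2) and the standard library are available. Lean on these libraries where they do the work, as an engineer would, in place of code of your own. Each camera call takes 0.05 s, during which the arm holds its last target.

## Working session

There is one attempt and no reset: what is moved stays moved. The work goes in short steps, each a Python script; the robot and the scene stay as the last script left them, time stands still between calls to the robot, and variables do not carry over. Pictures are saved under pics/ and viewed, and the job is handed in when it is done.

```bash
mkdir -p pics; ls; cat > h.py <<'E'
import numpy as np,cv2,pickle
from station import robot
def snap(name,fn):
    c=robot.camera(name); cv2.imwrite('pics/'+fn+'.png',cv2.cvtColor(c['img'],cv2.COLOR_RGB2BGR)); pickle.dump({k:(np.array(v) if not isinstance(v,float) else v) for k,v in c.items()},open('pics/'+fn+'.pkl','wb')); return c
def load(fn): return pickle.load(open('pics/'+fn+'.pkl','rb'))
def cloud(c):
    h,w=c['range_z'].shape
    u,v=np.meshgrid(np.arange(w),np.arange(h))
    K=np.array([[c['fx'],0,c['cx']],[0,c['fy'],c['cy']],[0,0,1]],float)
    p=cv2.undistortPoints(np.stack([u,v],-1).reshape(-1,1,2).astype(np.float64),K,np.array(c['D'],float)).reshape(h,w,2)
    z=c['range_z'].astype(float); P=np.stack([p[...,0]*z,p[...,1]*z,z],-1)
    E=np.array(c['extrinsics']); W=P@E[:3,:3].T+E[:3,3]; W[z<=0]=np.nan; return W
E
python3 - <<'E'
from h import *
for n in ['scene','side','wrist']: snap(n,n+'0')
print(robot.read_state())
E
```

```text
pics
{'time': 0.15, 'qpos': array([-0.04169949,  0.70693415, -0.02762654,  1.4848715 ,  0.02198428,
        0.95092976, -0.07550419]), 'qd': array([-8.24937205e-05, -1.82891548e-03, -1.20669073e-04, -2.28554110e-04,
       -7.53289375e-04, -1.42323283e-03, -4.92430493e-04]), 'tau': array([-2.72933512e-04, -8.83303356e+01,  1.23416293e+00, -2.36189121e+01,
        1.69090542e-02,  5.40951354e-03,  2.67545431e-05]), 'ee_pos': array([5.74805824e-01, 1.03304259e-05, 2.38954370e-01]), 'tool_rot': array([-1.57163759e+00, -4.21028133e-06, -1.57080507e+00]), 'wrist_force': array([ 1.37214536,  0.27755996, -0.79094464]), 'wrist_torque': array([-0.01700179, -0.01118302, -0.01840813]), 'grip_width': 0.08552064137735242}
```

View pics/scene0.png

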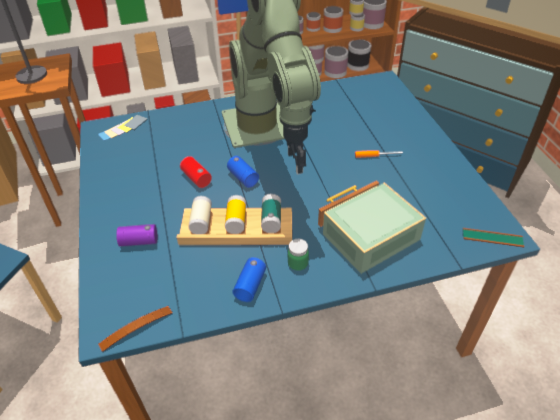

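View pics/side0.png

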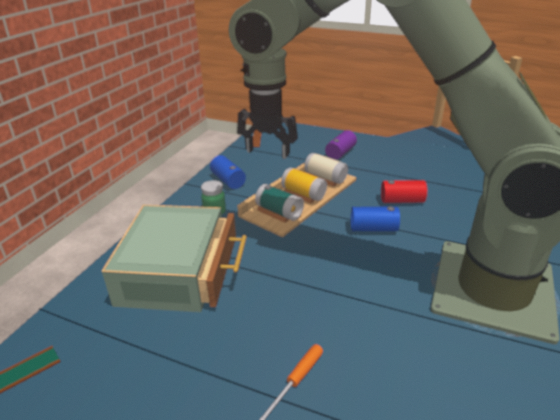

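View pics/wrist0.png

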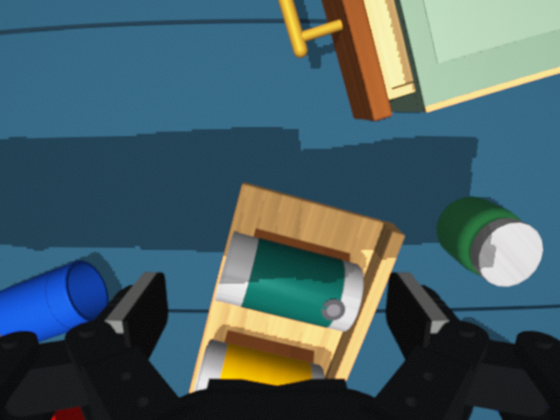

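```bash
python3 - <<'E'
from h import *
for fn in ['scene0','side0','wrist0']:
    c=load(fn); W=cloud(c); hsv=cv2.cvtColor(c['img'],cv2.COLOR_RGB2HSV)
    def rep(n,m,rect=True):
        m=m&np.isfinite(W[...,0])
        p=W[m]
        if len(p)<15: return
        r=cv2.minAreaRect(p[:,:2].astype(np.float32)*1000)
        print(fn,n,len(p),'med',np.median(p,0).round(4),'minmax',np.percentile(p,[2,98],0).round(3).tolist(),'rect',np.round(r[0],1),np.round(r[1],1),round(r[2],1))
    H,S,V=hsv[...,0],hsv[...,1],hsv[...,2]; z=W[...,2]
    ws=(W[...,0]>0.2)&(W[...,0]<1.1)&(abs(W[...,1])<0.6)
    print(np.array(c['extrinsics'])[:3,3])
    rep('unit top',ws&(abs(z-.105)<.006)&(H>35)&(H<85)&(V>120))
    rep('teal',ws&(z>.02)&(z<.09)&(H>80)&(H<95)&(S>150)&(V<140))
    rep('handle',ws&(abs(z-.067)<.012)&(H>18)&(H<28)&(S>150)&(W[...,1]<0))
    rep('yellow',ws&(abs(z-.07)<.03)&(H>18)&(H<30)&(S>200)&(W[...,1]>0))
    rep('brown',ws&(z>.03)&(z<.1)&(H<14)&(S>130)&(V<190)&(W[...,1]<0.0))
    rep('board',ws&(z>.005)&(z<.045)&(H>10)&(H<22)&(S>60)&(W[...,1]>0)&(V>150))
    rep('cap',ws&(abs(z-.085)<.006)&(S<60))
E
```

```text
[ 1.78167442 -0.36421995  1.31890403]
scene0 unit top 3123 med [0.7412 0.2175 0.1057] minmax [[0.63, 0.099, 0.101], [0.845, 0.346, 0.11]] rect [738.7 222.7] [210.7 252.5] 17.6
scene0 teal 68 med [ 0.5871 -0.0901  0.0829] minmax [[0.555, -0.112, 0.078], [0.617, -0.074, 0.089]] rect [589.  -92.8] [35.9 69.9] 82.7
scene0 handle 138 med [ 0.5579 -0.1908  0.0724] minmax [[0.516, -0.245, 0.058], [0.603, -0.17, 0.079]] rect [ 557.6 -208.9] [66.  87.7] 75.1
scene0 brown 104 med [ 0.3318 -0.2919  0.0434] minmax [[0.251, -0.356, 0.031], [0.349, -0.263, 0.062]] rect [ 589.2 -415.7] [118.2 700.9] 70.8
scene0 board 134 med [0.3438 0.3631 0.0218] minmax [[0.323, 0.319, 0.008], [0.54, 0.411, 0.03]] rect [571.1 442.8] [581.6 355.1] 58.0
scene0 cap 993 med [ 0.6447 -0.0702  0.0843] minmax [[0.48, -0.35, 0.079], [0.866, 0.337, 0.09]] rect [694.2   4.3] [766.9 314.8] 78.4
[0.14926186 0.90009561 0.74460161]
side0 unit top 5424 med [0.7289 0.2391 0.1068] minmax [[0.623, 0.103, 0.104], [0.838, 0.347, 0.109]] rect [735.  222.8] [201.7 248.5] 17.1
side0 handle 221 med [ 0.5631 -0.1786  0.0685] minmax [[0.52
[... 659 characters left out ...]
7] 17.1
wrist0 teal 5460 med [ 0.5904 -0.0736  0.0799] minmax [[0.552, -0.111, 0.055], [0.63, -0.05, 0.086]] rect [589.3 -83. ] [57.1 79.7] 73.9
wrist0 handle 1764 med [ 0.5579 -0.1772  0.0664] minmax [[0.524, -0.188, 0.056], [0.605, -0.165, 0.076]] rect [ 565.5 -180.4] [14.4 89.4] 75.5
wrist0 brown 222 med [ 0.3265 -0.2674  0.0427] minmax [[0.321, -0.283, 0.03], [0.599, -0.05, 0.055]] rect [ 465.2 -151.3] [371.9  61.5] 36.0
wrist0 board 679 med [0.6832 0.13   0.0218] minmax [[0.671, 0.095, 0.02], [0.695, 0.163, 0.024]] rect [662.9 117.4] [59.6 81.7] 21.8
wrist0 cap 5707 med [ 0.7565 -0.0603  0.0844] minmax [[0.506, -0.176, 0.079], [0.801, -0.02, 0.086]] rect [622.  -40.7] [341.4 185.8] 21.1
```

```bash
python3 - <<'E'
import cv2
a=cv2.imread('pics/scene0.png')[170:280,160:450]; cv2.imwrite('pics/crop1.png',cv2.resize(a,None,fx=2.7,fy=2.7,interpolation=cv2.INTER_CUBIC))
E
```

```text
(no output)
```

View pics/crop1.png

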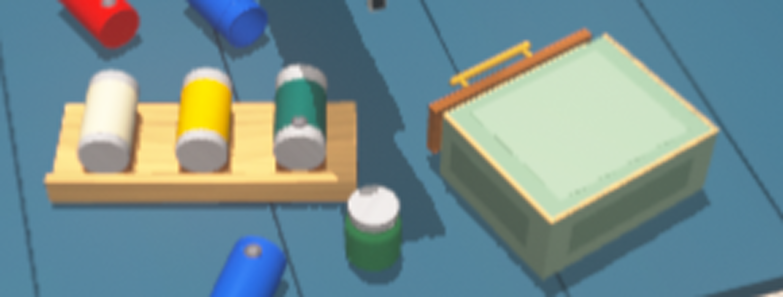

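```bash
cat >> h.py <<'E'
E
python3 - <<'E'
from h import *
from scipy.optimize import least_squares
for fn in ['scene0','side0']:
    W=cloud(load(fn)); m=(abs(W[...,2]-.105)<.008)&(W[...,1]>0.05)&(W[...,1]<.42)&(W[...,0]>.55)&(W[...,0]<.95)
    p=W[m]; r=cv2.minAreaRect(p[:,:2].astype(np.float32)*1000); print(fn,'unit',r)
U=np.array([.737,.2225]);a=np.deg2rad(17.3)
R=np.array([[np.cos(a),np.sin(a)],[-np.sin(a),np.cos(a)]])
for fn in ['scene0','side0','wrist0']:
    c=load(fn);W=cloud(c)
    q=(W[...,:2]-U)@R.T
    for lab,m in [('front',(W[...,2]>.03)&(W[...,2]<.1)&(q[...,0]<-.105)&(q[...,0]>-.2)&(abs(q[...,1])<.15)),]:
        p=np.c_[q[m],W[m][:,2]]; print(fn,len(p)); 
        h,e=np.histogram(p[:,0],bins=np.arange(-.2,-.1,.005)); print(dict(zip(e.round(3),h)))
        k=(p[:,0]<-.145)&(p[:,2]>.055); 
        if k.any(): print('bar',np.percentile(p[k],[3,50,97],0).round(4).tolist())
# tin
for fn in ['scene0','side0','wrist0']:
    c=load(fn);W=cloud(c)
    m=(W[...,2]>.056)&(W[...,2]<.1)&(np.hypot(W[...,0]-.59,W[...,1]+.08)<.085)
    p=W[m]
    def d(p,cx,cy,th):
        x=np.array([np.cos(th),np.sin(th)]); n=np.array([-x[1],x[0]]); r=p[:,:2]-[cx,cy]
        return r@x,r@n
    def f(v):
        s,t=d(p,*v); k=np.where(abs(s)<.06,1,0.); return np.hypot(t,p[:,2]-.052)-.0325
    o=least_squares(f,[.59,-.085,-.28],loss='soft_l1',f_scale=.002)
    s,t=d(p,*o.x); ok=abs(f(o.x))<.005; print(fn,'tin',o.x.round(4),np.degrees(o.x[2]).round(2),len(p),ok.sum(),'s',np.percentile(s[ok],[1,99]).round(4))
    print('   center', (o.x[:2]+np.mean(np.percentile(s[ok],[1,99]))*np.array([np.cos(o.x[2]),np.sin(o.x[2])])).round(4))
E
```

```text
scene0 unit ((727.06884765625, 218.52838134765625), (235.49693298339844, 270.8161315917969), 17.898365020751953)
side0 unit ((725.4385986328125, 221.07827758789062), (238.60629272460938, 267.73291015625), 17.229915618896484)
scene0 541
{np.float64(-0.2): np.int64(0), np.float64(-0.195): np.int64(0), np.float64(-0.19): np.int64(0), np.float64(-0.185): np.int64(0), np.float64(-0.18): np.int64(3), np.float64(-0.175): np.int64(25), np.float64(-0.17): np.int64(51), np.float64(-0.165): np.int64(24), np.float64(-0.16): np.int64(5), np.float64(-0.155): np.int64(4), np.float64(-0.15): np.int64(0), np.float64(-0.145): np.int64(0), np.float64(-0.14): np.int64(13), np.float64(-0.135): np.int64(62), np.float64(-0.13): np.int64(91), np.float64(-0.125): np.int64(165), np.float64(-0.12): np.int64(95), np.float64(-0.115): np.int64(3), np.float64(-0.11): np.int64(0)}
bar [[-0.1743, -0.0667, 0.0644], [-0.1673, -0.0084, 0.0708], [-0.1546, 0.0553, 0.0766]]
side0 1595
{np.float64(-0.2): np.int64(0), np.float64(-0.195): np.int64(0), np.float64(-0.19): np.int64(0), np.float64(-0.185): np.int64(0), np.float6
[... 937 characters left out ...]
(-0.15): np.int64(73), np.float64(-0.145): np.int64(70), np.float64(-0.14): np.int64(1097), np.float64(-0.135): np.int64(1831), np.float64(-0.13): np.int64(840), np.float64(-0.125): np.int64(728), np.float64(-0.12): np.int64(409), np.float64(-0.115): np.int64(175), np.float64(-0.11): np.int64(59)}
bar [[-0.1753, -0.0633, 0.0674], [-0.1691, -0.0491, 0.0707], [-0.1473, -0.0247, 0.0731]]
scene0 tin [ 2.653e-01  1.000e-04 -2.753e-01] -15.77 591 496 s [0.2738 0.3977]
   center [ 0.5884 -0.0912]
side0 tin [ 0.3267 -0.0133 -0.2733] -15.66 749 728 s [0.2075 0.3304]
   center [ 0.5857 -0.0859]
wrist0 tin [ 2.750e-01  1.000e-04 -2.742e-01] -15.71 9401 9401 s [0.2614 0.3825]
   center [ 0.5849 -0.0871]
```

```bash
cat >> h.py <<'E'
from scipy.spatial.transform import Rotation as Rot
UY=np.deg2rad(17.4); RY=np.deg2rad(-15.7)
U=np.array([.737,.2225,0]); ux=np.array([np.cos(UY),np.sin(UY),0]); uy=np.array([-np.sin(UY),np.cos(UY),0]); zz=np.array([0,0,1.])
T0=np.array([.586,-.088,.052]); rx=np.array([np.cos(RY),np.sin(RY),0]); ry=np.array([-np.sin(RY),np.cos(RY),0])
def rpy(a,j):
    a=a/np.linalg.norm(a); j=j-a*(a@j); j=j/np.linalg.norm(j)
    return Rot.from_matrix(np.c_[np.cross(a,j),a,j]).as_euler('xyz')
# tin pose: axis heading yaw h (dir of bottom, horizontal), tilt th (bottom raised by th, mouth below level), sgn = jaw sign
def tin_tool(c,h,th,sgn=1,tilt0=0.):
    """c tin centre; tool approach = down at th=0 (rotated tilt0 about jaw)"""
    d=np.array([np.cos(h),np.sin(h),0]); n=np.array([-np.sin(h),np.cos(h),0])
    t=th+tilt0; a=-zz*np.cos(t)+d*np.sin(t)
    return np.asarray(c)+a*0.011, rpy(a,n*sgn)
E
python3 - <<'E'
from h import *
def ik(p,o):
    try: q=robot.inverse_kinematics(p,o)
    except Exception as e: return repr(e)
    return None if q is None else np.round(q,2)
hp=U-.17*ux+.056*zz
for s in (1,-1): print('handle',ik(hp,rpy(-zz,s*ux)),ik(hp-.14*ux,rpy(-zz,s*ux)))
for s in (1,-1): print('tin',ik(*tin_tool(T0,RY,0,s)))
C=U-.18*ux
for hd in range(-60,140,20):
  for s in (1,-1):
    h=UY+np.deg2rad(hd); d=np.array([np.cos(h),np.sin(h),0])
    print(hd,s,[ik(*tin_tool(C+(.12+.062*np.sin(t))*zz+.062*np.cos(t)*d,h,t,s)) for t in np.deg2rad([0,45,70,85])])
E
```

```text
handle [-0.31  0.99 -0.07  1.55  0.1   0.6  -0.13] [-0.34  0.89 -0.02  2.06  0.09  0.19 -0.14]
handle [-0.65  1.11  0.7   1.56 -0.91  0.82 -2.41] [-0.58  0.94  0.42  2.07 -1.11  0.37 -2.08]
tin [ 0.25  1.02 -0.31  1.58  0.47  0.61  0.99]
tin [-0.07  1.04  0.35  1.59 -0.55  0.6  -1.27]
-60 1 [array([-0.16,  0.95, -0.21,  1.43,  0.24,  0.79,  0.37]), array([-0.95,  1.02,  0.67,  1.84,  0.82,  0.29, -0.57]), array([-1.24,  1.35,  0.98,  1.91,  1.11,  0.31, -1.14]), array([-1.31,  1.51,  0.99,  1.88,  1.12,  0.51, -1.3 ])]
-60 -1 [array([-0.51,  1.03,  0.6 ,  1.44, -0.67,  0.89, -2.02]), array([-1.14,  1.43,  1.47,  1.84, -1.4 ,  0.65, -1.66]), array([-1.32,  1.59,  1.4 ,  1.91, -1.04,  0.24, -2.21]), array([-0.96,  1.23,  0.19,  1.87,  1.49,  1.31,  1.63])]
-40 1 [array([-0.14,  0.97, -0.3 ,  1.36,  0.33,  0.86,  0.63]), array([-0.2 ,  0.95, -0.69,  1.99,  1.84,  1.17, -0.97]), array([-0.49,  1.1 , -0.47,  2.18,  2.  ,  1.63, -1.47]), array([-0.8 ,  1.23, -0.03,  2.19,  1.94,  1.61, -1.83])]
-40 -1 [array([-0.5 ,  1.03,  0.52,  1.37, -0.57,  0.89, -1.79]), array([-0.68,  0.88,  0.19,  2
[... 2951 characters left out ...]
.2 , -1.24,  1.89, -2.04]), array([ 0.15,  1.36, -0.21,  1.06, -0.94,  1.75, -2.28])]
100 -1 [array([-0.4 ,  0.89, -0.1 ,  1.6 ,  0.13,  0.66, -0.09]), array([ 0.15,  1.07, -0.55,  1.37, -0.32,  1.04,  0.48]), array([ 0.28,  1.28, -0.67,  1.18, -0.47,  1.35,  0.59]), array([ 0.32,  1.43, -0.73,  1.05, -0.55,  1.53,  0.61])]
120 1 [array([-0.72,  0.95,  0.58,  1.69, -0.73,  0.73, -2.08]), array([-0.31,  1.14,  0.48,  1.18, -0.89,  1.66, -1.97]), array([ 0.03,  1.34, -0.24,  0.81, -0.63,  1.88, -2.36]), None]
120 -1 [array([-0.35,  0.87, -0.17,  1.68,  0.22,  0.62,  0.18]), array([ 0.07,  1.13, -0.55,  1.16, -0.17,  1.37,  0.6 ]), array([ 0.13,  1.38, -0.65,  0.8 , -0.33,  1.81,  0.59]), None]
```

```bash
python3 - <<'E'
from h import *
o=rpy(-zz,ux)
hp=U-.171*ux+0.0*uy
robot.set_gripper(.03)
robot.reach(hp+.15*zz,o)
print(robot.read_state()['time'],robot.read_state()['grip_width'])
snap('wrist','w1')
print(robot.move_linear(hp+.057*zz,feed=.12,contact_N=8))
s=robot.read_state();print(s['time'],s['ee_pos'],s['wrist_force'])
snap('side','s1')
E
```

```text
1.5167 0.02978541629737653
True
2.325 [0.57435903 0.17107543 0.05783409] [-0.08238189  0.14808345 12.45299586]
```

View pics/s1.png

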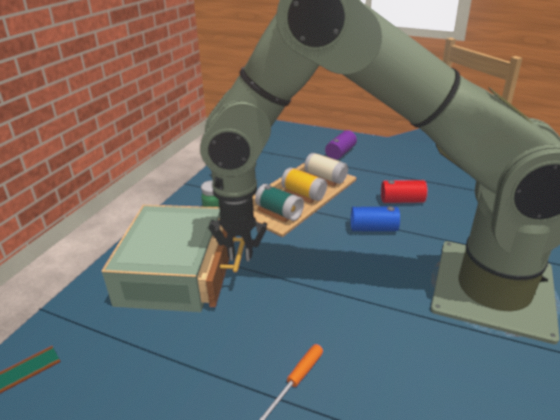

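View pics/w1.png

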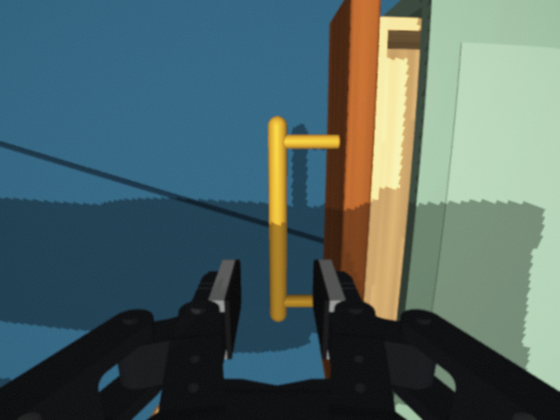

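```bash
python3 - <<'E'
from h import *
c=load('w1');W=cloud(c)
for u,v in [(278,125),(278,218),(278,315),(279,218),(318,301),(350,200),(335,100),(375,100)]:
    p=W[v,u]; d=p-U; print((u,v),p.round(3),'unit',round(d@ux,4),round(d@uy,4))
print(c['extrinsics'][:3,3])
s=robot.read_state();print(s['wrist_force'])
snap('wrist','w2')
E
```

```text
(278, 125) [0.556 0.229 0.072] unit -0.1704 0.0601
(278, 218) [0.573 0.178 0.072] unit -0.1703 0.0063
(278, 315) [0.592 0.115 0.071] unit -0.1702 -0.0596
(279, 218) [0.573 0.178 0.072] unit -0.1697 0.0062
(318, 301) [0.588 0.177 0.162] unit -0.1561 0.001
(350, 200) [0.604 0.204 0.092] unit -0.1322 0.0222
(335, 100) [0.585 0.253 0.053] unit -0.1362 0.0742
(375, 100) [0.598 0.256 0.093] unit -0.1223 0.0735
[0.5530166  0.23649819 0.28425161]
[ 0.1400076  -0.16939551 13.00634198]
```

View pics/w2.png

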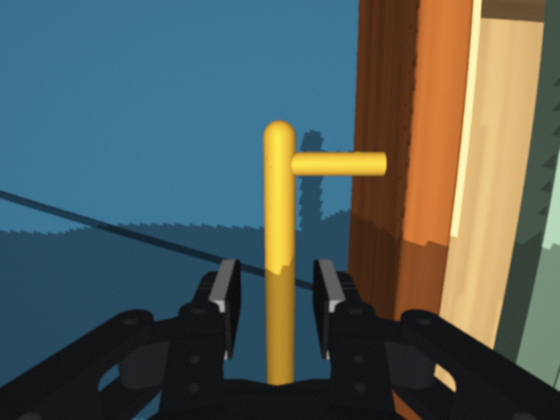

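```bash
python3 - <<'E'
from h import *
s=robot.read_state(); p=s['ee_pos'].copy(); p[2]=.065
robot.move_linear(p,feed=.1)
print(robot.read_state()['wrist_force'])
robot.set_gripper(.0)
s=robot.read_state();print(s['time'],s['grip_width'],s['wrist_force'],s['ee_pos'])
print(robot.move_linear(p-.10*ux,feed=.15,contact_N=12))
s=robot.read_state();print(s['time'],s['wrist_force'],(s['ee_pos']-p)@ux)
print(robot.move_linear(p-.16*ux,feed=.08,contact_N=12))
s=robot.read_state();print(s['time'],s['grip_width'],s['wrist_force'],(s['ee_pos']-p)@ux,(s['ee_pos']-U)@ux)
snap('scene','sc2');snap('wrist','w3')
E
```

```text
[ 0.69294328 -0.10397639 -0.1438213 ]
3.0 0.008745682234766187 [ 0.9560339  -0.08158145  2.81121693] [0.57421313 0.17096428 0.06489427]
False
3.8167 [ 0.794104   -5.10924097  0.66623801] -0.0995042105751328
True
4.3083 0.008213706723247708 [5.65193212 0.30925321 3.34398886] -0.1296883774199791 -0.30041404845433345
```

View pics/sc2.png

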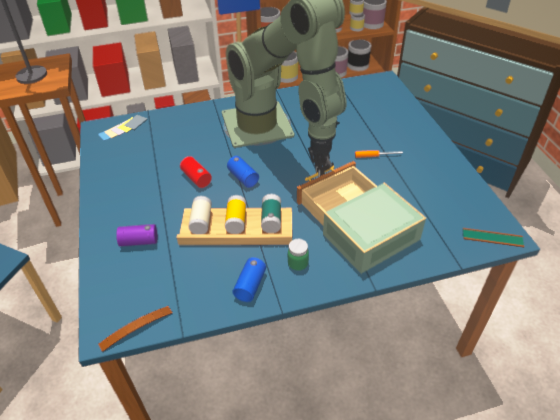

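View pics/w3.png

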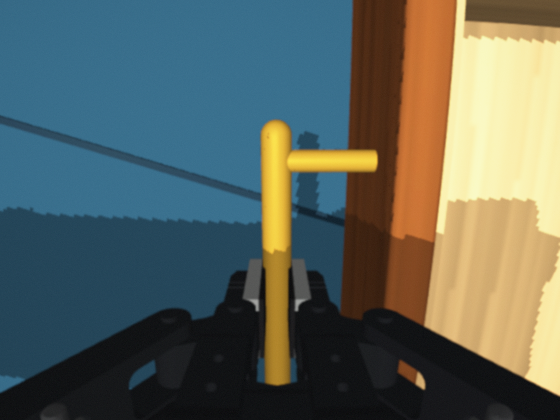

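```bash
python3 - <<'E'
from h import *
s=robot.read_state(); p=s['ee_pos'].copy()
robot.set_gripper(.03)
robot.move_linear(p+.10*zz,feed=.25)
pg,o=tin_tool(T0,RY,0,-1)
robot.reach(pg+.13*zz,o)
robot.set_gripper(.085)
s=robot.read_state();print(s['time'],s['grip_width'],s['qpos'].round(2))
snap('wrist','w4');snap('side','s4')
c=load('w4');W=cloud(c)
from scipy.optimize import least_squares
m=(W[...,2]>.056)&(W[...,2]<.1)&(np.hypot(W[...,0]-.59,W[...,1]+.08)<.085)
p=W[m]
d=lambda v:((p[:,:2]-[.586,v[0]])@[-np.sin(v[1]),np.cos(v[1])])
r=least_squares(lambda v:np.hypot(d(v),p[:,2]-.052)-.0325,[-.088,-.28],loss='soft_l1',f_scale=.002);print(len(p),r.x,np.degrees(r.x[1]))
E
python3 - <<'E'
import cv2,numpy as np
a=cv2.imread('pics/w4.png');b=cv2.imread('pics/s4.png')[150:250,220:360]
cv2.imwrite('pics/w4s.png',np.hstack([cv2.resize(a,(400,300)),cv2.resize(b,(400,300))]))
E
```

```text
6.975 0.08496280178091778 [-0.16  0.88  0.54  1.51 -0.53  0.9  -1.28]
17839 [-0.08820071 -0.2735497 ] -15.673243044672345
```

View pics/w4s.png

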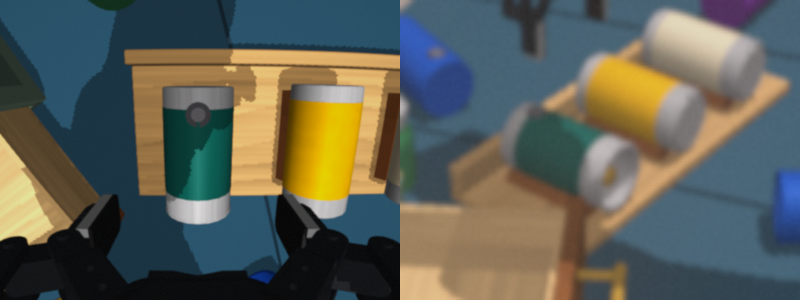

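```bash
python3 - <<'E'
from h import *
pg,o=tin_tool(T0,RY,0,-1)
print(robot.move_linear(pg,feed=.13,contact_N=10))
s=robot.read_state();print(s['time'],s['ee_pos'],pg,s['wrist_force'])
robot.set_gripper(.0)
s=robot.read_state();print(s['time'],s['grip_width'],s['wrist_force'],s['ee_pos'])
robot.move_linear(pg+.12*zz,feed=.2); robot.hold(.2)
s=robot.read_state();print(s['time'],s['grip_width'],s['wrist_force'],s['wrist_torque'],s['ee_pos'])
snap('side','s5')
E
```

```text
False
8.225 [ 0.58635875 -0.08807822  0.0416951 ] [ 0.586 -0.088  0.041] [-0.28477115  0.13141155  0.39321224]
8.575 0.06361422016080454 [-2.38425328  0.92261616 10.58019199] [ 0.58622412 -0.08828371  0.04191016]
9.525 0.0633732737869778 [-0.1197294  -0.27012839 -4.57964788] [ 0.00604791 -0.0360272  -0.01762441] [ 0.58563081 -0.08794932  0.15998885]
```

View pics/s5.png

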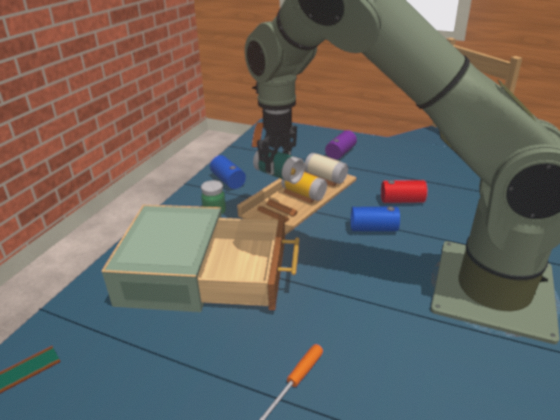

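```bash
cat >> h.py <<'E'
def over(th,mz,y=.04,x=-.18,hd=90):
    h=UY+np.deg2rad(hd); d=np.array([np.cos(h),np.sin(h),0]); t=np.deg2rad(th)
    c=U+x*ux+y*uy+mz*zz+.062*(d*np.cos(t)+zz*np.sin(t))
    return tin_tool(c,h,t,-1)
E
python3 - <<'E'
from h import *
h0=RY; h1=UY+np.pi/2
c0=T0+.119*zz
pe,oe=over(-5,.17)
c1=U-.18*ux+.102*uy+.175*zz
for f in (.33,.67):
    p,o=tin_tool(c0+f*(c1-c0),h0+f*(h1-h0),np.deg2rad(-5),-1)
    robot.move_linear(p,feed=.2,attitude=o)
robot.move_linear(pe,feed=.2,attitude=oe)
s=robot.read_state();print(s['time'],s['grip_width'],s['wrist_force'],s['qpos'].round(2))
p,o=over(30,.14); robot.move_linear(p,feed=.15,attitude=o)
s=robot.read_state();print(s['time'],s['grip_width'],s['wrist_force'],s['qpos'].round(2))
snap('side','s6')
E
```

```text
12.1833 0.06384777501404366 [-0.24142225 -0.17506891 -4.49534358] [-0.58  0.86  0.06  1.49  0.05  0.82 -0.28]
13.0833 0.06356850765350944 [ 0.13152894  0.04572559 -3.87440539] [-0.04  0.91 -0.45  1.54 -0.26  0.74  0.17]
```

View pics/s6.png

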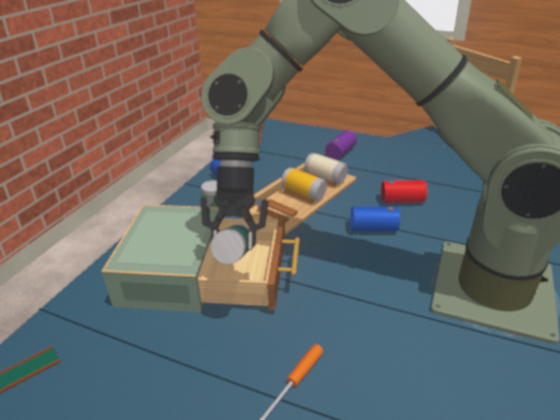

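```bash
python3 - <<'E'
from h import *
p,o=over(53,.135); robot.move_linear(p,feed=.12,attitude=o)
p,o=over(76,.135); robot.move_linear(p,feed=.12,attitude=o); robot.hold(.4)
s=robot.read_state();print(s['time'],s['grip_width'],s['wrist_force'],s['qpos'].round(2))
snap('side','s7');snap('scene','sc7')
E
python3 - <<'E'
import cv2,numpy as np
a=cv2.imread('pics/s7.png')[120:320,100:380];b=cv2.imread('pics/sc7.png')[130:280,260:470]
cv2.imwrite('pics/c7.png',np.hstack([cv2.resize(a,(400,286)),cv2.resize(b,(400,286))]))
E
```

```text
14.675 0.06360457617320125 [ 0.42821758  0.10743615 -2.73671418] [ 0.39  1.32 -0.88  1.39 -0.5   1.05  0.55]
```

View pics/c7.png

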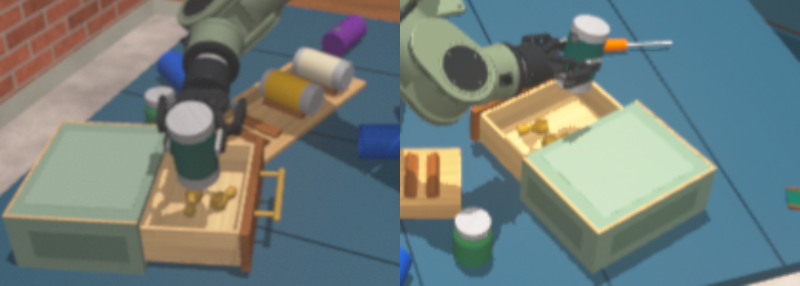

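```bash
python3 - <<'E'
from h import *
p,o=over(76,.125); t=np.deg2rad(76); h=UY+np.pi/2
d=np.array([np.cos(h)*np.cos(t),np.sin(h)*np.cos(t),np.sin(t)])
robot.move_linear(p,feed=.15)
for k in range(4):
    t0=robot.read_state()['time']
    robot.move_linear(p+.085*d,feed=.32); t1=robot.read_state()['time']
    robot.move_linear(p,feed=.32)
    s=robot.read_state(); print(t1-t0,s['time']-t1,s['wrist_force'][2])
robot.hold(.4)
s=robot.read_state();print(s['time'],s['grip_width'],s['wrist_force'])
snap('side','s8')
E
python3 - <<'E'
import cv2,numpy as np
a=cv2.imread('pics/s8.png')[120:320,100:380]
cv2.imwrite('pics/c8.png',cv2.resize(a,(700,500)))
E
```

```text
0.4167000000000005 0.41659999999999897 -0.2845787960975339
0.41669999999999874 0.4167000000000023 0.4274472344251351
0.41659999999999897 0.41669999999999874 0.11653079548868162
0.4167000000000023 0.41659999999999897 -0.476878213888932
18.7583 0.06384785077642786 [-0.36867552 -0.40195651 -1.79175354]
```

View pics/c8.png

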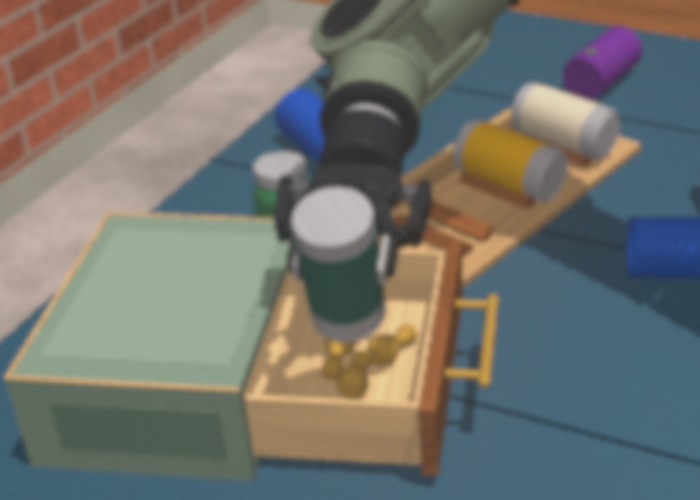

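```bash
python3 - <<'E'
from h import *
p,o=over(76,.15); robot.move_linear(p,feed=.2)
f=[]
for i in range(6): robot.hold(.05); f.append(robot.read_state()['wrist_force'])
print(np.mean(f,0),np.std(f,0))
p,o=over(38,.16); robot.move_linear(p,feed=.2,attitude=o)
p,o=over(0,.175); robot.move_linear(p,feed=.2,attitude=o)
h0=RY; h1=UY+np.pi/2
c0=T0+.12*zz; c1=U-.18*ux+.102*uy+.175*zz
for f in (.67,.33,0):
    p,o=tin_tool(c0+f*(c1-c0),h0+f*(h1-h0),0,-1)
    robot.move_linear(p,feed=.2,attitude=o)
s=robot.read_state();print(s['time'],s['grip_width'],s['wrist_force'],s['ee_pos'])
snap('scene','sc9');snap('side','s9');snap('wrist','w9')
E
python3 - <<'E'
import cv2,numpy as np
a=cv2.imread('pics/s9.png')[120:320,100:380];b=cv2.imread('pics/sc9.png')[130:280,200:410];c=cv2.imread('pics/w9.png')
cv2.imwrite('pics/c9.png',np.vstack([np.hstack([cv2.resize(a,(400,286)),cv2.resize(b,(400,286))]),np.hstack([cv2.resize(c,(400,300)),cv2.resize(cv2.imread('pics/s9.png')[190:310,190:310],(400,300))])]))
E
```

```text
[-0.04583074  0.06519494 -1.70145311] [0.22023758 0.48818208 0.41188905]
23.7583 0.06371327098052063 [ 0.16185454  1.51714596 -1.46604303] [ 0.58602967 -0.08672614  0.16091374]
```

View pics/c9.png

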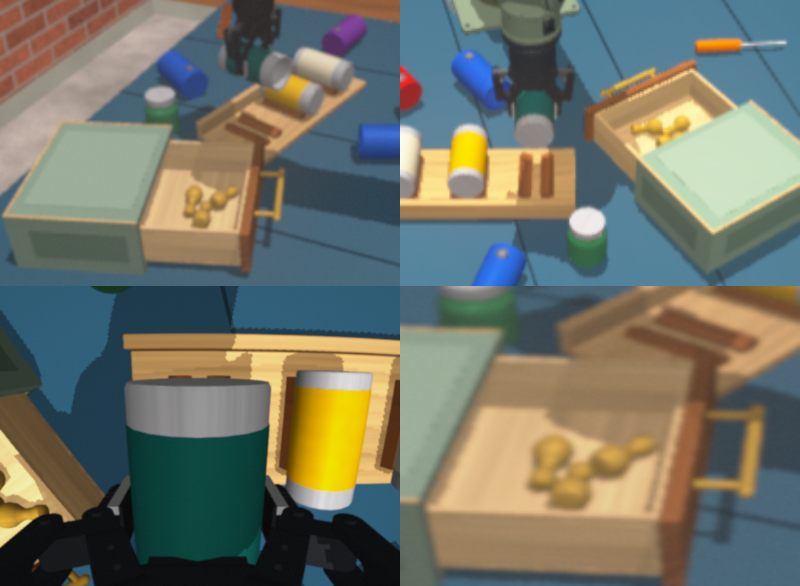

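```bash
python3 - <<'E'
from h import *
for fn in ['w9','sc9','s9']:
    W=cloud(load(fn)); d=W-T0; m=(W[...,2]>.13)&(W[...,2]<.23)&(np.hypot(d[...,0],d[...,1])<.085)&(abs(d@ry)<.05)
    s=(d@rx)[m]; t=(d@ry)[m]; z=W[m][:,2]
    for a in np.arange(-.07,.07,.02):
        k=(s>a)&(s<a+.02)
        if k.sum()>10: print(fn,a.round(2),k.sum(),'ztop',np.percentile(z[k],97).round(4),'t',np.percentile(t[k],[2,98]).round(3))
    print('s',np.percentile(s,[1,99]).round(4))
E
```

```text
w9 -0.03 1544 ztop 0.2027 t [-0.031  0.033]
w9 -0.01 18070 ztop 0.2281 t [-0.049  0.049]
w9 0.01 19089 ztop 0.2288 t [-0.039  0.041]
w9 0.03 14188 ztop 0.2044 t [-0.027  0.03 ]
w9 0.05 10122 ztop 0.204 t [-0.027  0.03 ]
s [-0.0156  0.0604]
sc9 -0.03 26 ztop 0.2253 t [-0.033  0.036]
sc9 -0.01 169 ztop 0.2272 t [-0.049  0.048]
sc9 0.01 173 ztop 0.2295 t [-0.043  0.041]
sc9 0.03 93 ztop 0.2079 t [-0.033  0.031]
sc9 0.05 290 ztop 0.2048 t [-0.03   0.028]
s [-0.0141  0.0667]
s9 -0.07 251 ztop 0.206 t [-0.029  0.035]
s9 -0.05 274 ztop 0.2058 t [-0.03   0.035]
s9 -0.03 263 ztop 0.2288 t [-0.048  0.045]
s9 -0.01 226 ztop 0.2275 t [-0.046  0.048]
s9 0.01 50 ztop 0.2255 t [-0.032  0.037]
s9 0.03 64 ztop 0.1962 t [0.023 0.038]
s9 0.05 48 ztop 0.1959 t [0.018 0.037]
s [-0.0631  0.0577]
```

Tin is level and centred in the grip. Lower it into its bay.

```bash
python3 - <<'E'
from h import *
pg,o=tin_tool(T0,RY,0,-1)
robot.move_linear(pg+.03*zz,feed=.2,attitude=o)
print(robot.move_linear(pg+.0005*zz,feed=.05,contact_N=8))
s=robot.read_state();print(s['time'],s['wrist_force'],s['ee_pos'])
robot.set_gripper(.085)
s=robot.read_state();print(s['time'],s['grip_width'],s['wrist_force'])
robot.move_linear(s['ee_pos']+.13*zz,feed=.2)
robot.set_gripper(.03)
snap('side','s10');snap('wrist','w10')
c=load('w10');W=cloud(c)
from scipy.optimize import least_squares
m=(W[...,2]>.056)&(W[...,2]<.1)&(np.hypot(W[...,0]-.59,W[...,1]+.08)<.085)
p=W[m]
d=lambda v:((p[:,:2]-[.586,v[0]])@[-np.sin(v[1]),np.cos(v[1])])
r=least_squares(lambda v:np.hypot(d(v),p[:,2]-.052)-.0325,[-.088,-.28],loss='soft_l1',f_scale=.002);print(len(p),r.x,np.degrees(r.x[1]),np.percentile((p-T0)@rx,[1,99]),np.percentile(p[:,2],99.5))
print(robot.read_state()['time'])
E
python3 - <<'E'
import cv2,numpy as np
a=cv2.imread('pics/w10.png');b=cv2.imread('pics/s10.png')[150:300,190:390]
cv2.imwrite('pics/c10.png',np.hstack([cv2.resize(a,(400,300)),cv2.resize(b,(400,300))]))
E
```

```text
True
25.0833 [-2.29635803 -0.52771171  9.78985502] [ 0.58569407 -0.08811412  0.04193444]
25.4333 0.08508272452211947 [ 0.3144754  -0.48835058  0.03242394]
17013 [-0.08819824 -0.27357936] -15.674942816813763 [-0.06132867  0.06015854] 0.08610763526021029
26.9083
```

View pics/c10.png

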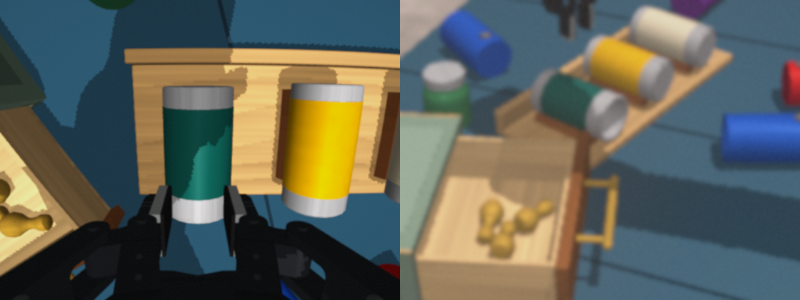

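```bash
python3 - <<'E'
from h import *
robot.set_gripper(0)
P=lambda x,z:U+x*ux+z*zz
best=None
for s_ in (1,-1):
    o=rpy(-zz,s_*uy)
    q=[robot.inverse_kinematics(P(x,z),o) for x,z in ((-.345,.18),(-.345,.058),(-.16,.058))]
    print(s_,[None if a is None else np.round(a,2) for a in q])
    if all(a is not None for a in q):
        c=abs(q[0]-robot.read_state()['qpos']).max()
        if best is None or c<best[0]: best=(c,o)
o=best[1]
robot.reach(P(-.345,.18),o)
print(robot.move_linear(P(-.345,.058),feed=.2,contact_N=10))
print(robot.move_linear(P(-.19,.058),feed=.1,contact_N=12))
s=robot.read_state();print(s['time'],s['wrist_force'],(s['ee_pos']-U)@ux)
print(robot.move_linear(P(-.145,.058),feed=.04,contact_N=12))
s=robot.read_state();print(s['time'],s['wrist_force'],(s['ee_pos']-U)@ux)
snap('side','s11');snap('scene','sc11')
E
python3 - <<'E'
import cv2,numpy as np
a=cv2.imread('pics/s11.png');b=cv2.imread('pics/sc11.png')
cv2.imwrite('pics/c11.png',np.hstack([cv2.resize(a,(400,300)),cv2.resize(b,(400,300))]))
E
```

```text
1 [array([ 0.24,  0.82, -1.13,  2.06,  0.97,  0.93,  0.43]), array([-0.22,  0.88, -0.25,  2.18,  1.09,  0.21,  0.42]), array([ 0.16,  1.33, -1.35,  1.49,  1.31,  1.38,  0.6 ])]
-1 [array([-0.59,  0.64,  0.4 ,  2.09, -0.51,  0.5 , -1.08]), array([-0.41,  0.88,  0.08,  2.18, -0.67,  0.1 , -0.95]), array([-0.51,  1.04,  0.36,  1.52, -0.5 ,  0.68, -1.19])]
False
False
30.825 [-0.29017876 -0.32807704 -0.0875224 ] -0.1901638765444995
True
31.5 [-2.28211077 -1.25834227  0.88102417] -0.1670757738933461
```

View pics/c11.png

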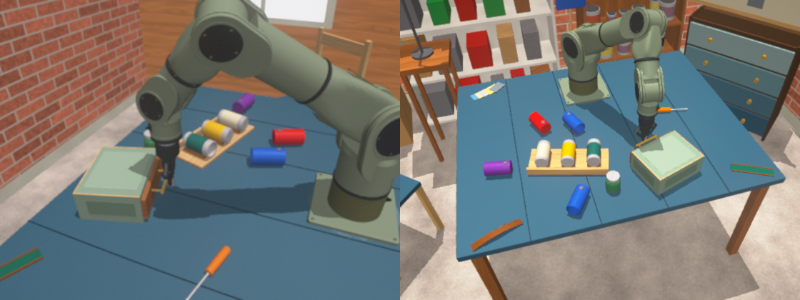

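```bash
python3 - <<'E'
from h import *
P=lambda x,z:U+x*ux+z*zz
print(robot.move_linear(P(-.155,.058),feed=.03,contact_N=15))
s=robot.read_state();print(s['time'],s['wrist_force'],(s['ee_pos']-U)@ux)
robot.move_linear(P(-.21,.058),feed=.15)
robot.move_linear(P(-.21,.2),feed=.25)
snap('wrist','w12');snap('side','s12');snap('scene','sc12')
W=cloud(load('side12' if 0 else 's12')); q=(W-U); x=q@ux; y=q@uy
for fn in ['s12','w12','s1']:
    W=cloud(load(fn)); q=(W-U); x=q@ux; y=q@uy; m=(W[...,2]>.062)&(W[...,2]<.08)&(x<-.13)&(x>-.19)&(abs(y)<.055)
    print(fn,m.sum(),np.median(x[m]))
    # front top
    m=(W[...,2]>.088)&(W[...,2]<.097)&(x<-.09)&(x>-.14)&(abs(y)<.12); print('front top',m.sum(),np.percentile(x[m],[5,50,95]).round(4))
E
python3 - <<'E'
import cv2,numpy as np
a=cv2.imread('pics/w12.png');b=cv2.imread('pics/s12.png')[150:330,90:370]
cv2.imwrite('pics/c12.png',np.hstack([cv2.resize(a,(400,300)),cv2.resize(b,(400,300))]))
E
```

```text
True
31.825 [-1.78751864 -0.19549742  0.52147633] -0.16716001131695288
s12 179 -0.15012432639663617
front top 468 [-0.1165 -0.1091 -0.101 ]
w12 3149 -0.14978049389651904
front top 10401 [-0.1155 -0.1085 -0.1013]
s1 300 -0.16236572009447586
front top 296 [-0.1351 -0.1276 -0.1016]
```

View pics/c12.png

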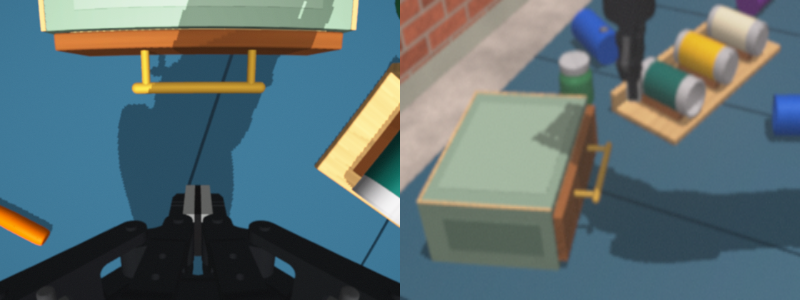

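```bash
python3 - <<'E'
from h import *
robot.job_done(); print(robot.read_state()['time'])
E
```

```text
the job is handed in; nothing more can be done
the job is handed in; nothing more can be done
```

The job is done and handed in at about 33 s of the 72 s allowed. No verdict is reported, so the results below rest on my own checks.

- **Drawer opened:** I pulled it by its handle to its stop, about 0.15 m.
- **Tin emptied:** I tipped the teal-banded tin 76° mouth-down over the drawer, with the mouth at most about 0.21 m above the bench. Both loose pulls slid out, and the wedged one came free within four pairs of 85 mm strokes. The weight on the wrist fell from 4.6 N to 2.7 N and then to about 1.7 N, which fits an empty tin.
- **Tin put back:** It lies in its own bay with its mouth to the front. The camera fit puts its sideways position and direction the same as before lifting, within 1 mm and 0.01°. Its ends are centred lengthwise to within about 1 mm.
- **Drawer shut:** I pushed the handle until it stopped firmly. It ended about 150 mm in from fully open, with no gap visible. All three pulls could be seen inside before it closed.
- **Other objects:** The other tins, the jar and the screwdriver looked unmoved in the last pictures, but I did not measure them.

Two things were not clean:

- **Contact at the handle:** The first descent onto the handle stopped with about 13 N of upward contact, probably the gripper on the top edge of the drawer front. I raised it 7 mm and the force went to zero.
- **Stroke timing:** Each shake stroke took about 0.42 s including settling, longer than the 0.3 s advised, though the wedged pull still came out.

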